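# Pry the retaining ring off the incubator fan

### The job

Take the blue hooked pick, whose shank is bent, from its stand; feel its prong into the eye of the orange spring ring on the fan shaft and ease the ring out of its groove with the pick alone, without forcing the ring and touching the thin fan wheel and shaft only lightly. Leave the ring lying on the fan wheel, clear of the shaft groove, then put the pick back in its stand and leave the other things where they are.

Things in the scene. Friction and masses are not known exactly. Their poses are not given: they have to be found in the camera images.
- pick: Hooked pick, 80 g, level in its stand. Blue handle 100 x 14 x 14 mm; origin at its centre (grip there across the width), x towards the hook, z up. A 6 mm shank leaves the handle 50 mm from the origin and turns down into a 4 mm prong; unbent, its round end is at (97, 0, -36) mm. The shank is bent stiffly where it leaves the handle: the end is off by up to 11 mm to either side, 7 mm up or down.
- stand: Grey stand fixed to the bench, origin at its underside centre, 110 x 55 mm. Two upright forks 84 mm apart along its x (8 mm thick each), notch floors 50 mm above the origin, flared cheeks up to 67 mm; notches 19 mm wide at the floor. The pick rests in them, its origin 57 mm above the stand's, its x along the stand's x.
- fan_unit: Fan and motor fixed to the bench, 130 mm square; origin at the base centre, z along the shaft. Pale wheel, 120 mm diameter, flat top face 66 mm above the origin; on it a brass washer, 26 mm diameter, 2 mm thick; above it the shaft groove, 13 mm diameter, from 68 to 73 mm; then the shaft's head, 18 mm diameter, up to 82 mm. The wheel does not turn.
- groove (a point): Point on the shaft axis in the groove, 70 mm above the fan unit's origin (2 mm above the washer). The ring's two sprung legs grip the groove: the pull needed rises over the first 6 mm or so to about 8 to 13 N, then gives way suddenly; after 12 mm the ring is loose.
- wheel_face (a point): Point on the shaft axis at the height of the wheel's flat top face. The wheel is thin and brittle and the shaft runs in a fine bearing: touch them with no more than about 5 N.
- ring: Orange horseshoe spring ring of 4 mm wire, 16 g: 24 mm from origin to the outer end of its eye, 11 mm to the leg ends, 22 mm wide. Origin at its underside, on the shaft axis when seated; it lies on the washer, its underside 2 mm above the wheel face. The eye points along its -x, the open end along +x: it leaves the groove by sliding along its own -x, never upwards.
- ring_eye (a point): Centre of the ring's eye, a hole about 8.5 mm along x by 8 mm wide, at (-15.5, 0, 2) mm in the ring's frame, open down to the wheel face 4 mm below this point. The prong must reach below the middle of the wire to hold.
- bottle: Green bottle, 64 mm diameter, 190 mm high, standing; leave alone.
- screwdriver: Screwdriver lying on the bench; leave alone.
- screw_pot: Small open steel pot, 52 mm diameter, 32 mm high; leave alone.
Not all that is in view belongs to the job. Of the things that look like the fan_unit, take the one that is farthest to the robot's left at the start. Several things look just like the stand: the one meant starts farthest from the robot's base.

How it is judged:
On the way, in this order (a step that is already met when the one before it is completed fails the run):
1. the pick pulls on the ring while the ring still sits in its groove (contact force between pick and ring above 3 N and horizontal distance between ring and groove below 0.008 m), for 0.05 s.
2. the ring is out of its groove (horizontal distance between ring and groove above 0.012 m), for 0.2 s.
At the end, for the whole second after the job is handed in: The ring lies still on the fan wheel, its origin 12 to 60 mm from the shaft axis; the pick lies still in both notches of its stand, its origin within 20 mm of the stand's origin in plan, within 0.15 rad of the stand's direction and within 4 mm of its resting height (horizontal distance between ring and groove between 0.012 and 0.06 m and z of ring in the frame of wheel_face between -0.003 and 0.012 m and linear speed of each of ring, pick below 0.02 m/s and horizontal distance between pick and stand below 0.02 m and z of pick in the frame of stand between 0.053 and 0.061 m and angle between the x axis of pick and the x axis of stand, either way round below 0.15 rad); the robot touches nothing.
It fails at once if the pick presses on the fan unit with more than 6 N or on the ring with more than 20 N (contact force between pick and fan_unit above 6 N or contact force between pick and ring above 20 N).
It fails at once if the gripper or arm touches the ring (contact force between any of the fingers, the arm and ring above 0.5 N).
It fails at once if the gripper or arm pushes on the fan unit (contact force between any of the fingers, the arm and fan_unit above 3 N).
It fails at once if the ring leaves the fan wheel (horizontal distance between ring and groove above 0.07 m or z of ring in the frame of wheel_face below -0.01 m).
It fails at once if a bystander is moved by more than 20 mm (distance of any of bottle, screwdriver, screw_pot from where it was at the start of the episode above 0.02 m).
It also fails if it takes over 67 s, if anything falls off the work surface, if the arm or the gripper's body presses on something with over 40 N, if the wrist force passes 120 N, or if a joint passes its speed limit or range.

### The arm

A 7-joint arm with a two-finger parallel gripper is mounted at the origin on the work surface. World frame = base frame: x ahead of the robot, y to its left, z up, the work surface at z = 0. Lengths are in m, angles in rad, forces in N, time in s.
With the tool pointing down it reaches from about 0.35 to 0.9 m from the base axis. Payload 8.1 kg.
Tool frame: the origin (TCP) lies at the very end of the fingers, on their centre line; the grasp point (between the pads) lies grip_point_offset behind it (grip_point_offset is the distance from the TCP to the grasp point, in m); z points along the fingers, y is the direction in which the jaws open and shut (so a half turn about z gives the same grasp; the last joint's range is limited). The gripper opens to 92 mm and grips with 3 to 60 N. Pads are 19 mm wide; open, the fingers measure 130 mm over their backs; the gripper's body (75 mm by 190 mm) begins 47 mm behind the grasp point.
Start: joints at [1.061, 0.434, 0.025, 1.573, -0.012, 1.134, -0.075], TCP at [0.247, -0.574, 0.227] pointing down, gripper open.
Joint ranges: [-2.62, 2.62], [-0.44, 2.09], [-1.27, 1.32], [0.08, 2.57], [-1.32, 4.46], [0.12, 2], [-2.74, 2.74]. Speed limits (rad/s): [2.22, 2.22, 3.01, 3.01, 3.14, 3.14, 3.14].

### API

Orientations are given as a rotation vector (axis times angle).
In Python, from cell import * gives the robot as it stands.
- The arm moves only by the tool drive_tool, never from a script. Its argument "increments" is a list of rows, each an object of numbers: "grip": the gripper's target within -1 to 1 (shut at 1, half-way at 0, fully open at -1); "tx", "ty", "tz": the shift along the world's x, y, z normalised to -1 to 1, where 1 is 400 mm; "turn": the turn about the world's z normalised to -1 to 1, where 1 is 60 degrees. In form: [{"grip": .., "tx": .., "ty": .., "tz": .., "turn": ..}, ...]. A call has 1 to 20 rows; each row is the pose to reach, as a shift and turn from the pose measured when the call began; what a row does not reach only later rows make up. A row lasts 1/10 s, in which the tool goes at most 50 mm and 8.59 degrees, less where a joint would pass 70% of its speed; a pose out of reach is approached as far as the arm can. A call with a number of a shift or a turn outside -1 to 1 is refused whole. A call with a gripper value outside its range is refused whole. The fingers move at their own pace and stop on an object; "newtons" is the grip in N (left out, the last holds). Time passes only in rows, so rows that repeat a pose let the fingers close. It gives the time, the measured TCP pose, the force and the opening at its end, in the units of the state.
- observe(): the state, without advancing time (a new reading comes with each control period).
- get_image(name): name is "side" or "top" or "wrist"; returns the picture (480x640x3 uint8, red, green, blue); there is no depth.
- camera_info(name): a dict with "fx", "fy", "cx", "cy" (pixels), "eye" and "rotation" of the camera in the world; the wrist camera has in their place "hand_eye" (4x4, takes a point from camera to tool coordinates, whose origin is the TCP and whose axes are the flange's). Camera axes: x right, y down, z forward; pixel columns grow to the right and rows downward; lengths in m; the calibration is good to about 2 mm. A picture is of the moment at which its call begins: read the wrist's pose just before it. camera_info takes no time and is no camera call.
- sign_off(): hands the job in, once; it reports no verdict.
The state is a dict: "clock": time; "joints": joint angles; "dq": joint speeds; "joint_efforts": joint torques, N m; "position": TCP position; "ee_rot": TCP orientation; "force": force on the tool from outside, world axes, zero at the start; "ft_torque": the same for the moment, N m; "width": opening from 0.0 (shut) to 1.0 (fully open).
Only numpy, scipy, OpenCV 4.12 (cv2) and the standard library are available. Lean on these libraries where they do the work, as an engineer would, in place of code of your own. Each camera call takes 0.05 s, during which the arm holds its last target. There are 200 camera calls.

## Working session

There is one attempt and no reset: what is moved stays moved. The work goes in short steps, Python scripts to look and compute and a tool call to move; the robot and the scene stay as the last step left them, time stands still between calls to the robot, and variables do not carry over. Pictures are saved under pics/ and viewed, about 8 in all and at most 12, crops included, and the job is handed in when it is done.

Besides the shell and the picture viewer there is one more tool, called after "Emit:" as name(argument=value, ...), one argument or row to a line, values as JSON. drive_tool: Moves the arm, as the interface text tells. Its arguments: {"type":"object","properties":{"increments":{"type":"array","items":{"type":"object","properties":{"grip":{"type":"number"},"tx":{"type":"number"},"ty":{"type":"number"},"tz":{"type":"number"},"turn":{"type":"number"}}}},"newtons":{"type":"number"}},"required":["increments"]}

```bash
mkdir -p pics; ls; cat > h.py <<'E'
from cell import *
import numpy as np, cv2
from scipy.spatial.transform import Rotation as R
def shot(n,f):
    im=get_image(n); cv2.imwrite('pics/'+f,im[:,:,::-1]); return im
def cam(n,s=None):
    c=camera_info(n); K=(c['fx'],c['fy'],c['cx'],c['cy'])
    if 'eye' in c: return K,np.array(c['eye']),np.array(c['rotation'])
    H=np.array(c['hand_eye']); s=s or observe(); Rt=R.from_rotvec(s['ee_rot']).as_matrix()
    return K,Rt@H[:3,3]+np.array(s['position']),Rt@H[:3,:3]
def px2w(C,u,v,z):
    K,e,r=C; d=r@np.array([(u-K[2])/K[0],(v-K[3])/K[1],1]); return e+d*(z-e[2])/d[2]
def w2px(C,p):
    K,e,r=C; q=r.T@(np.array(p)-e); return np.array([K[0]*q[0]/q[2]+K[2],K[1]*q[1]/q[2]+K[3]])
E
python3 - <<'E'
from h import *
s=observe(); print(s); print(camera_info('top'),camera_info('side'),camera_info('wrist'))
shot('top','top0.png'); shot('side','side0.png')
import cell; print([k for k in dir(cell) if not k.startswith('_')]); print(globals().get('grip_point_offset'))
E
```

```text
pics
{'clock': 0.0, 'joints': array([ 1.06138566,  0.435214  ,  0.02494499,  1.57408061, -0.01159885,
        1.13399642, -0.07509555]), 'dq': array([-0.00094325,  0.00017224, -0.00015848,  0.00031696,  0.00198696,
        0.00044298, -0.00084416]), 'joint_efforts': array([-3.60805570e-04, -6.67860603e+01,  9.84772369e-01, -3.14465117e+01,
       -6.05715998e-02,  4.28675185e-02,  1.44726982e-04]), 'position': array([ 0.24706472, -0.57354565,  0.2259566 ]), 'ee_rot': array([-3.07537997e+00, -6.34257987e-01,  6.91432090e-04]), 'force': array([-0.49403661,  0.45808989,  0.06188009]), 'ft_torque': array([ 0.01542923, -0.01706764,  0.0672486 ]), 'width': 0.9987386329217584}
{'fx': 469.8666114163853, 'fy': 469.8666114163853, 'cx': 312.115967533796, 'cy': 235.79616930958855, 'eye': array([ 0.50842451, -0.01678461,  1.13203137]), 'rotation': array([-2.17166982,  2.18892257, -0.09026021])} {'fx': 571.2154574411264, 'fy': 571.2154574411264, 'cx': 311.238814916598, 'cy': 239.8352701209461, 'eye': array([0.0761325 , 0.97690154, 0.78148415]), 'rotation': array([-0.64616905,  2.48809932, -1.39297796])} {'fx': 395.9463890390496, 'fy': 395.9463890390496, 'cx': 320.1586082914047, 'cy': 233.57109207274144, 'hand_eye': array([[-2.89079342e-05, -9.65278306e-01, -2.61223643e-01,
         6.96654858e-02],
       [ 9.99999995e-01, -2.36561671e-06, -1.01922074e-04,
         4.70377744e-04],
       [ 9.77652120e-05, -2.61223645e-01,  9.65278301e-01,
        -1.58729291e-01],
       [ 0.00000000e+00,  0.00000000e+00,  0.00000000e+00,
         1.00000000e+00]])}
['PlanningError', 'camera_info', 'get_image', 'grip_point_offset', 'observe', 'sign_off']
0.0188
```

```bash
sed -i "s/np.array(c\['rotation'\])/R.from_rotvec(c['rotation']).as_matrix()/" h.py
```

```text
(no output)
```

View pics/top0.png

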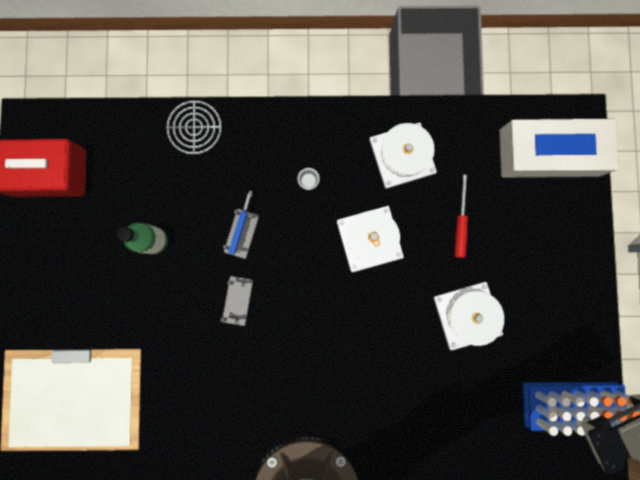

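View pics/side0.png

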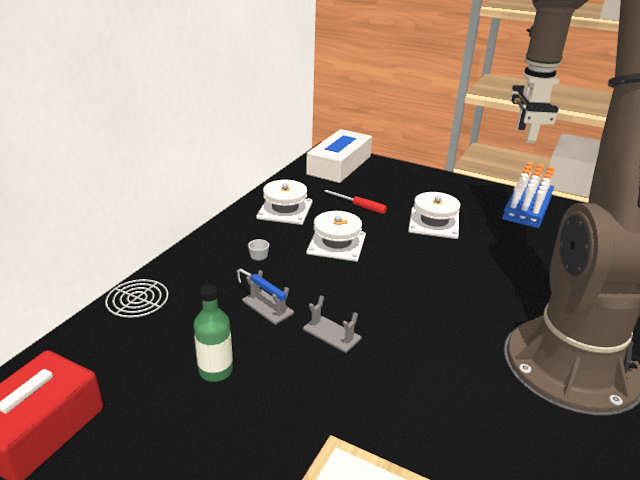

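```bash
cat > a.py <<'E'
from h import *
im=cv2.imread('pics/top0.png'); C=cam('top')
hsv=cv2.cvtColor(im,cv2.COLOR_BGR2HSV)
def blob(lo,hi,box):
    m=cv2.inRange(hsv,lo,hi); x0,y0,x1,y1=box; k=np.zeros_like(m); k[y0:y1,x0:x1]=m[y0:y1,x0:x1]
    return np.argwhere(k)[:,::-1].astype(float)
b=blob((100,120,60),(125,255,255),(215,190,270,265))
(c,sz,a)=cv2.minAreaRect(b.astype(np.float32)); box=cv2.boxPoints((c,sz,a))
print('blue',len(b),px2w(C,*c,0.064)); P=np.array([px2w(C,*q,0.064)[:2] for q in box]); print(P)
for i in (0,1):
    d=P[i+1]-P[i]; print(np.hypot(*d),np.degrees(np.arctan2(d[1],d[0])))
o=blob((8,100,100),(25,255,255),(350,220,395,260)); print('orange',len(o),px2w(C,*o.mean(0),.07))
for q in [(370,238),]: print(px2w(C,*q,.066))
for q in [(338,218),(388,206),(403,258),(353,271)]: print('base',px2w(C,*q,.01))
for q in [(250,193)]: print('hook',px2w(C,*q,.057))
crop=np.hstack([cv2.resize(im[185:265,215:275],None,fx=6,fy=6,interpolation=2),cv2.resize(im[200:280,335:410],None,fx=6,fy=6,interpolation=2)[:,:318]]) 
cv2.imwrite('pics/c1.png',cv2.resize(im[200:280,335:410],None,fx=7,fy=7,interpolation=2))
E
python3 a.py
```

```text
blue 275 [0.60477741 0.15226899 0.064     ]
[[0.55968103 0.17393934]
 [0.65478688 0.14463508]
 [0.65018783 0.13044773]
 [0.5551463  0.15984516]]
0.09951814557506095 -17.125250784615744
0.014914158822074782 -107.96088833507238
orange 39 [ 0.58553264 -0.15630439  0.07      ]
[ 0.58950399 -0.15006927  0.066     ]
base [ 0.64257613 -0.08102024  0.01      ]
base [ 0.67072101 -0.2018225   0.01      ]
base [ 0.5452642  -0.23499039  0.01      ]
base [ 0.51526837 -0.11516396  0.01      ]
hook [0.69673627 0.12445425 0.057     ]
```

Emit:
drive_tool(
  increments=[
    {"tx": 0.2, "ty": 0.25, "grip": -1},
    {"tx": 0.4, "ty": 0.5},
    {"tx": 0.7275, "ty": 0.98, "tz": -0.065},
    {"tx": 0.7275, "ty": 0.98, "tz": -0.065},
    {"tx": 0.7275, "ty": 0.98, "tz": -0.065},
    {"tx": 0.7275, "ty": 0.98, "tz": -0.065},
    {"tx": 0.7275, "ty": 0.98, "tz": -0.065},
    {"tx": 0.7275, "ty": 0.98, "tz": -0.065},
    {"tx": 0.7275, "ty": 0.98, "tz": -0.065},
    {"tx": 0.7275, "ty": 0.98, "tz": -0.065},
    {"tx": 0.7275, "ty": 0.98, "tz": -0.065},
    {"tx": 0.7275, "ty": 0.98, "tz": -0.065},
    {"tx": 0.7275, "ty": 0.98, "tz": -0.065},
  ],
)

```text
invalid input
```

```bash
python3 - <<'E'
from h import *
s=observe(); print(s['clock'],s['position'],s['ee_rot'],s['force']); C=cam('wrist',s)
im=shot('wrist','w1.png'); np.savez('w1.npz',pos=s['position'],rot=s['ee_rot'])
print(w2px(C,(.593,-.158,.068)))
E
```

```text
0.1 [ 0.24705585 -0.57359551  0.2260272 ] [-3.07554249e+00 -6.34117101e-01  5.98799623e-04] [ 0.21661399 -0.15726443 -0.11680816]
[-169.16416045 -726.66764796]
```

View pics/w1.png

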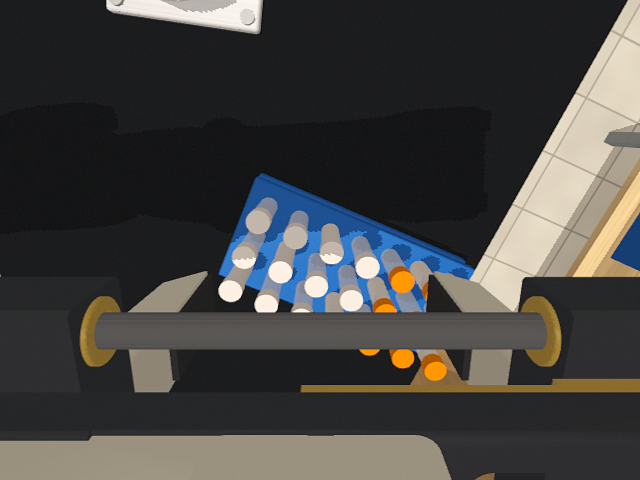

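The move was refused, probably because every row needs all its fields. This picture only shows the start: tube rack below, and the gripper hiding rows > 270.

Emit:
drive_tool(
  increments=[
    {"grip": -1, "tx": 0.1, "ty": 0.15, "tz": 0.05, "turn": 0},
    {"grip": -1, "tx": 0.2, "ty": 0.25, "tz": 0.05, "turn": 0},
    {"grip": -1, "tx": 0.4, "ty": 0.5, "tz": 0, "turn": 0},
    {"grip": -1, "tx": 0.72, "ty": 0.98, "tz": -0.06, "turn": 0},
    {"grip": -1, "tx": 0.72, "ty": 0.98, "tz": -0.06, "turn": 0},
    {"grip": -1, "tx": 0.72, "ty": 0.98, "tz": -0.06, "turn": 0},
    {"grip": -1, "tx": 0.72, "ty": 0.98, "tz": -0.06, "turn": 0},
    {"grip": -1, "tx": 0.72, "ty": 0.98, "tz": -0.06, "turn": 0},
    {"grip": -1, "tx": 0.72, "ty": 0.98, "tz": -0.06, "turn": 0},
    {"grip": -1, "tx": 0.72, "ty": 0.98, "tz": -0.06, "turn": 0},
    {"grip": -1, "tx": 0.72, "ty": 0.98, "tz": -0.06, "turn": 0},
    {"grip": -1, "tx": 0.72, "ty": 0.98, "tz": -0.06, "turn": 0},
    {"grip": -1, "tx": 0.72, "ty": 0.98, "tz": -0.06, "turn": 0},
    {"grip": -1, "tx": 0.72, "ty": 0.98, "tz": -0.06, "turn": 0},
    {"grip": -1, "tx": 0.72, "ty": 0.98, "tz": -0.06, "turn": 0},
  ],
)

```text
clock: 1.65
position: [0.5346, -0.183, 0.2023]
ee_rot: [-3.077, -0.631, 0.001]
force: [-0.4, -0.4, -0.1]
width: 0.998
```

```bash
python3 - <<'E'
from h import *
s=observe(); print(s['clock'],s['position'],s['ee_rot'],s['force']); C=cam('wrist',s)
im=shot('wrist','w2.png'); np.savez('w2.npz',pos=s['position'],rot=s['ee_rot'])
u,v=w2px(C,(.593,-.158,.068)).astype(int); print(u,v)
v0=max(v-80,0); u0=max(u-100,0)
print(u0,v0); cv2.imwrite('pics/w2c.png',cv2.resize(im[v0:v0+150,u0:u0+200,::-1],None,fx=4,fy=4,interpolation=2))
E
```

```text
1.65 [ 0.53455327 -0.18296753  0.20230818] [-3.07684043e+00 -6.31024228e-01  5.46556704e-04] [-0.42384665 -0.35456713 -0.14891526]
319 135
219 55
```

View pics/w2c.png

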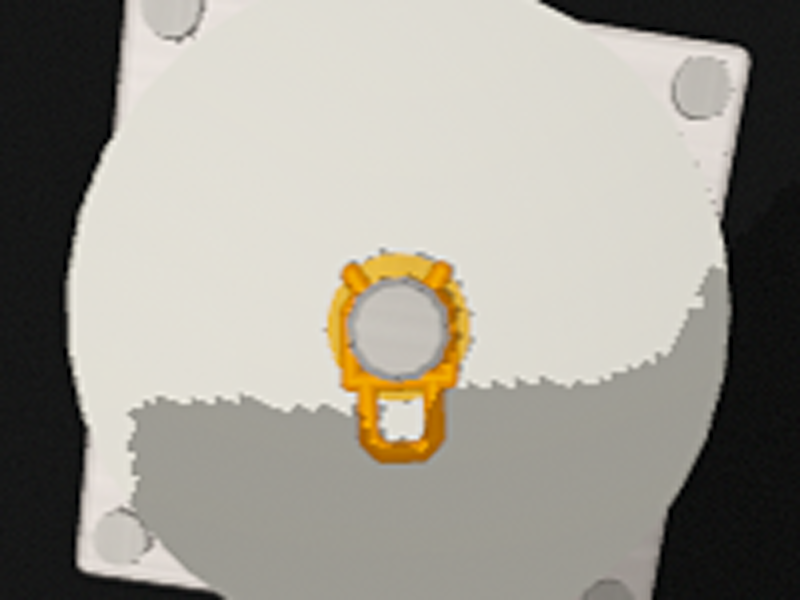

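```bash
python3 - <<'E'
from h import *
d=np.load('w2.npz'); C=cam('wrist',dict(position=d['pos'],ee_rot=d['rot']))
g=lambda u,v,z: px2w(C,219+u/4,55+v/4,z)
sh=g(399,329,.082); eye=g(402.5,420.5,.070); end=g(402,462,.070); legs=g(398,268,.070); wh=g(399,298,.066)
print('shaft',sh,'eye',eye,'end',end,'legs',legs,'wheel',wh)
for a,b in((eye,sh),(end,legs),(end,sh)):
  v=b-a; print(np.hypot(*v[:2]),np.degrees(np.arctan2(v[1],v[0])))
# sanity: wheel edges
print(g(67,298,.066),g(729,298,.066),np.linalg.norm(g(67,298,.066)-g(729,298,.066)))
E
```

```text
shaft [ 0.59174963 -0.15781076  0.082     ] eye [ 0.57686782 -0.16479983  0.07      ] end [ 0.5699627  -0.16765415  0.07      ] legs [ 0.60101874 -0.15360395  0.07      ] wheel [ 0.59633445 -0.15577801  0.066     ]
0.01644127186626095 25.156551446880616
0.03408644071399354 24.342681418626356
0.023907371855253063 24.31356213639957
[ 0.57278737 -0.10078198  0.066     ] [ 0.61973149 -0.21042362  0.066     ] 0.11926876286524057
```

The crop shows the target fan from above: shaft head at crop (399,329), eye hole at (402,420), eye end at y 462, leg ends at y 268. That puts the shaft at (0.592, -0.158) and the ring yaw at about 24.4°. The lengths and wheel diameter agree with the sizes given. Next I'll view the pick's tip from two places.

Emit:
drive_tool(
  increments=[
    {"grip": -1, "tx": 0.36, "ty": 0.44, "tz": -0.08, "turn": -0.672},
    {"grip": -1, "tx": 0.36, "ty": 0.44, "tz": -0.08, "turn": -0.672},
    {"grip": -1, "tx": 0.36, "ty": 0.44, "tz": -0.08, "turn": -0.672},
    {"grip": -1, "tx": 0.36, "ty": 0.44, "tz": -0.08, "turn": -0.672},
    {"grip": -1, "tx": 0.36, "ty": 0.44, "tz": -0.08, "turn": -0.672},
    {"grip": -1, "tx": 0.36, "ty": 0.44, "tz": -0.08, "turn": -0.672},
    {"grip": -1, "tx": 0.36, "ty": 0.44, "tz": -0.08, "turn": -0.672},
    {"grip": -1, "tx": 0.36, "ty": 0.44, "tz": -0.08, "turn": -0.672},
    {"grip": -1, "tx": 0.36, "ty": 0.44, "tz": -0.08, "turn": -0.672},
    {"grip": -1, "tx": 0.36, "ty": 0.44, "tz": -0.08, "turn": -0.672},
  ],
)

```text
clock: 2.7
position: [0.6784, -0.0082, 0.1708]
ee_rot: [-3.106, 0.47, -0.001]
force: [-0.2, -0.3, 0.1]
width: 0.999
```

```bash
python3 - <<'E'
from h import *
s=observe(); print(s['clock'],s['position'],s['ee_rot']); C=cam('wrist',s)
im=shot('wrist','w3.png'); np.savez('w3.npz',pos=s['position'],rot=s['ee_rot'])
print(w2px(C,(.698,.1235,.021)),w2px(C,(.605,.152,.064)))
E
```

```text
2.7 [ 0.67837997 -0.00819863  0.17081526] [-3.10556462e+00  4.69841188e-01 -7.96998842e-04]
[157.49424557 241.64425949] [149.21569872 378.3187716 ]
```

Emit:
drive_tool(
  increments=[
    {"grip": -1, "tx": 0.1, "ty": 0.312, "tz": 0, "turn": 0},
    {"grip": -1, "tx": 0.1, "ty": 0.312, "tz": 0, "turn": 0},
    {"grip": -1, "tx": 0.1, "ty": 0.312, "tz": 0, "turn": 0},
    {"grip": -1, "tx": 0.1, "ty": 0.312, "tz": 0, "turn": 0},
    {"grip": -1, "tx": 0.1, "ty": 0.312, "tz": 0, "turn": 0},
    {"grip": -1, "tx": 0.1, "ty": 0.312, "tz": 0, "turn": 0},
  ],
)

```text
clock: 3.35
position: [0.7184, 0.1147, 0.1708]
ee_rot: [3.105, -0.473, 0.001]
force: [-0.1, -0.7, -0.4]
width: 0.998
```

```bash
python3 - <<'E'
from h import *
s=observe(); print(s['clock'],s['position'],s['ee_rot']); C=cam('wrist',s)
im=shot('wrist','w4.png'); np.savez('w4.npz',pos=s['position'],rot=s['ee_rot'])
print(w2px(C,(.698,.1235,.021)),w2px(C,(.605,.152,.064)))
p=w2px(C,(.698,.1235,.021)).astype(int)
d=np.load('w3.npz'); q=w2px(cam('wrist',dict(position=d['pos'],ee_rot=d['rot'])),(.698,.1235,.021)).astype(int)
im3=cv2.imread('pics/w3.png')
def crop(im,p):
    u=min(max(p[0]-50,0),540); v=min(max(p[1]-75,0),330); print(u,v); return cv2.resize(im[v:v+150,u:u+100],None,fx=4,fy=4,interpolation=2)
cv2.imwrite('pics/w34.png',np.hstack([crop(im3,q),crop(np.ascontiguousarray(im[:,:,::-1]),p)]))
E
```

```text
3.35 [0.71840089 0.11470541 0.170796  ] [ 3.10534296e+00 -4.72566506e-01  9.00679510e-04]
[316.44712658 243.96806699] [316.83750233 380.63137981]
107 166
266 168
```

View pics/w34.png

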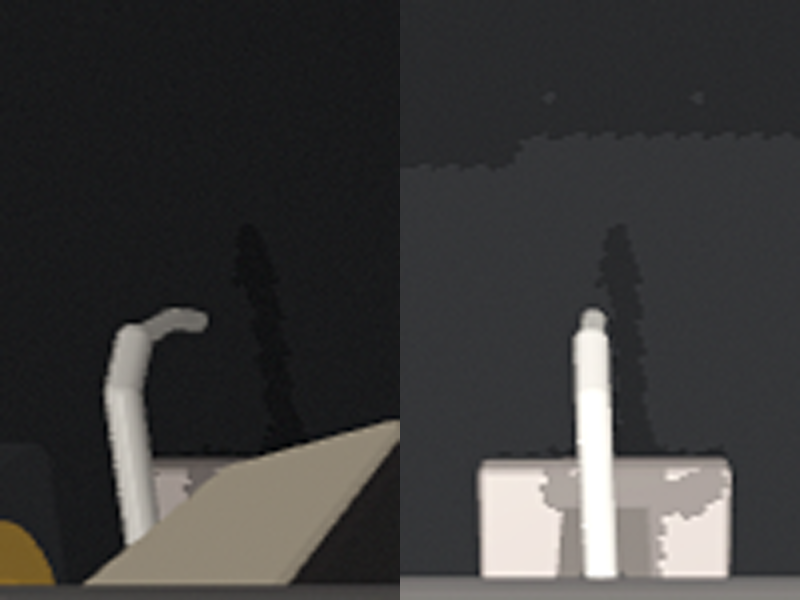

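```bash
cat > tri.py <<'E'
from h import *
from scipy.optimize import least_squares
def CC(f):
    d=np.load(f); return cam('wrist',dict(position=d['pos'],ee_rot=d['rot']))
A=CC('w3.npz');B=CC('w4.npz')
def tri(a,b):
    r=least_squares(lambda p: np.r_[w2px(A,p)-a,w2px(B,p)-b],[.698,.12,.03]); return r.x,r.fun
def topick(p,o=(.6048,.1523,.057),y=-17.1):
    c,s=np.cos(np.radians(y)),np.sin(np.radians(y)); d=p-np.array(o); return 1000*np.array([c*d[0]+s*d[1],-s*d[0]+c*d[1],d[2]])
p,f=tri((107+199/4,166+320/4),(266+193/4,168+317/4)); print('tip',p,f,topick(p))
p,f=tri((107+124/4,166+388/4),(266+194/4,168+388/4)); print('joint',p,f,topick(p))
E
python3 tri.py
python3 - <<'E'
import sys; sys.path.insert(0,'.')
E
```

```text
tip [0.69484375 0.12640733 0.01892953] [ 0.00731289 -0.52579479 -0.00626512  0.5263078 ] [ 93.67667869   1.72846595 -38.0704672 ]
joint [0.69265049 0.12634684 0.05559745] [ 0.00377223 -0.27335345 -0.00321975  0.27364644] [91.59815548  1.02574087 -1.40254685]
```

Both crops show the prong end: left at (199,320), right at (193,317). It triangulates to about (94, 2, -38) mm in the pick frame, so the bend is slight. Grasping the handle now.

Emit:
drive_tool(
  increments=[
    {"grip": -1, "tx": -0.288, "ty": 0.096, "tz": 0, "turn": 0},
    {"grip": -1, "tx": -0.288, "ty": 0.096, "tz": 0, "turn": 0},
    {"grip": -1, "tx": -0.288, "ty": 0.096, "tz": 0, "turn": 0},
    {"grip": -1, "tx": -0.288, "ty": 0.096, "tz": -0.1, "turn": 0},
    {"grip": -1, "tx": -0.288, "ty": 0.096, "tz": -0.2, "turn": 0},
    {"grip": -1, "tx": -0.288, "ty": 0.096, "tz": -0.3, "turn": 0},
    {"grip": -1, "tx": -0.288, "ty": 0.096, "tz": -0.332, "turn": 0},
    {"grip": -1, "tx": -0.288, "ty": 0.096, "tz": -0.332, "turn": 0},
    {"grip": -1, "tx": -0.288, "ty": 0.096, "tz": -0.332, "turn": 0},
  ],
)

```text
clock: 4.3
position: [0.6044, 0.1526, 0.0397]
ee_rot: [-3.105, 0.475, -0.004]
force: [-0.1, -0.3, 0.8]
width: 1.002
```

Emit:
drive_tool(
  increments=[
    {"grip": 1, "tx": 0, "ty": 0, "tz": 0, "turn": 0},
    {"grip": 1, "tx": 0, "ty": 0, "tz": 0, "turn": 0},
    {"grip": 1, "tx": 0, "ty": 0, "tz": 0, "turn": 0},
    {"grip": 1, "tx": 0, "ty": 0, "tz": 0, "turn": 0},
    {"grip": 1, "tx": 0, "ty": 0, "tz": 0, "turn": 0},
    {"grip": 1, "tx": 0, "ty": 0, "tz": 0, "turn": 0},
    {"grip": 1, "tx": 0, "ty": 0, "tz": 0, "turn": 0},
    {"grip": 1, "tx": 0, "ty": 0, "tz": 0, "turn": 0},
    {"grip": 1, "tx": 0, "ty": 0, "tz": 0, "turn": 0},
    {"grip": 1, "tx": 0, "ty": 0, "tz": 0, "turn": 0},
  ],
  newtons=50,
)

```text
clock: 5.3
position: [0.6044, 0.1526, 0.0396]
ee_rot: [-3.105, 0.475, -0.004]
force: [0.1, -0.6, -0.9]
width: 0.176
```

Emit:
drive_tool(
  increments=[
    {"grip": 1, "tx": 0, "ty": 0, "tz": 0.05, "turn": 0},
    {"grip": 1, "tx": 0, "ty": 0, "tz": 0.12, "turn": 0},
    {"grip": 1, "tx": 0, "ty": 0, "tz": 0.22, "turn": 0},
    {"grip": 1, "tx": 0, "ty": 0, "tz": 0.3, "turn": 0},
    {"grip": 1, "tx": 0, "ty": 0, "tz": 0.4, "turn": 0},
    {"grip": 1, "tx": -0.03, "ty": -0.1, "tz": 0.4, "turn": 0.07},
    {"grip": 1, "tx": -0.06, "ty": -0.2, "tz": 0.4, "turn": 0.15},
    {"grip": 1, "tx": -0.09, "ty": -0.3, "tz": 0.4, "turn": 0.23},
    {"grip": 1, "tx": -0.12, "ty": -0.4, "tz": 0.4, "turn": 0.31},
    {"grip": 1, "tx": -0.15, "ty": -0.5, "tz": 0.4, "turn": 0.39},
    {"grip": 1, "tx": -0.18, "ty": -0.6, "tz": 0.4, "turn": 0.47},
    {"grip": 1, "tx": -0.21, "ty": -0.7, "tz": 0.4, "turn": 0.55},
    {"grip": 1, "tx": -0.25, "ty": -0.8, "tz": 0.4, "turn": 0.63},
    {"grip": 1, "tx": -0.279, "ty": -0.894, "tz": 0.35, "turn": 0.697},
    {"grip": 1, "tx": -0.279, "ty": -0.894, "tz": 0.3, "turn": 0.697},
    {"grip": 1, "tx": -0.279, "ty": -0.894, "tz": 0.24, "turn": 0.697},
    {"grip": 1, "tx": -0.279, "ty": -0.894, "tz": 0.24, "turn": 0.697},
    {"grip": 1, "tx": -0.279, "ty": -0.894, "tz": 0.24, "turn": 0.697},
    {"grip": 1, "tx": -0.279, "ty": -0.894, "tz": 0.24, "turn": 0.697},
  ],
)

```text
clock: 7.2
position: [0.4937, -0.2049, 0.1368]
ee_rot: [-3.07, -0.666, -0.006]
force: [0.2, 1.1, -0.4]
width: 0.146
```

```bash
python3 - <<'E'
from h import *
s=observe(); print(s['clock'],s['position'],s['ee_rot'],s['force'],s['width']); C=cam('wrist',s)
a=2*np.degrees(np.arctan2(s['ee_rot'][1],s['ee_rot'][0])); print('yaw',a%360)
im=shot('wrist','w5.png'); np.savez('w5.npz',pos=s['position'],rot=s['ee_rot']); S=cam('side'); si=shot('side','s5.png')
eye=(.5776,-.1642,.070); tip=np.array(s['position'])+np.r_[.0849,.0407,-.0208]
print(w2px(C,eye),w2px(C,tip),w2px(S,eye),w2px(S,tip))
u,v=w2px(S,eye).astype(int); print('side off',u-40,v-60); a=cv2.resize(si[v-60:v+30,u-50:u+40],None,fx=5,fy=5,interpolation=2)
u,v=w2px(C,tip).astype(int); print('wr off',u-45,max(v-75,0)); v0=max(v-75,0); b=cv2.resize(im[v0:v0+150,u-45:u+45],(270,450),interpolation=2)
print(a.shape); cv2.imwrite('pics/c5.png',np.hstack([a,b])[:,:,::-1])
E
```

```text
7.2 [ 0.49369618 -0.2049183   0.13683636] [-3.06989819 -0.66567322 -0.00570101] [ 0.22722199  1.11500744 -0.43683036] 0.14635216805728496
yaw 24.46909150749059
[314.9705326   81.26814813] [314.63755016  66.5832266 ] [344.41975349 219.99572259] [345.08297447 203.69017429]
side off 304 159
wr off 269 0
(450, 450, 3)
```

View pics/c5.png

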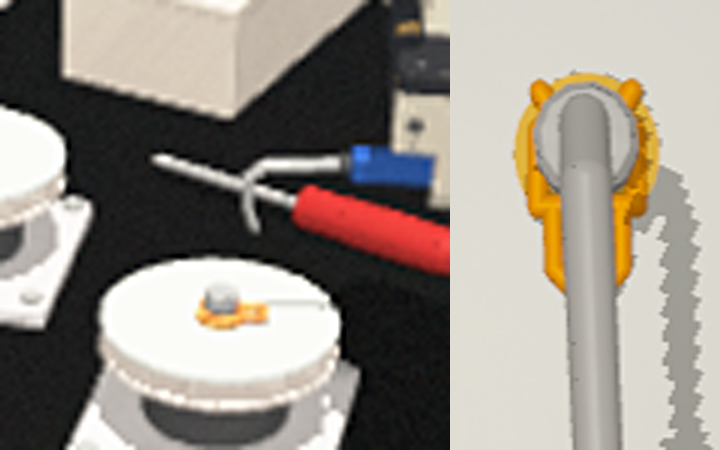

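```bash
python3 - <<'E'
from h import *
d=np.load('w5.npz'); C=cam('wrist',dict(position=d['pos'],ee_rot=d['rot']))
c,s=np.cos(np.radians(24.4)),np.sin(np.radians(24.4))
T=lambda p:1000*np.r_[c*p[0]+s*p[1],-s*p[0]+c*p[1]]
tcp=np.array(d['pos']); eye=np.r_[.5776,-.1642]
for n,u,v in(('joint',133.5,160),('shankbase?',145,440)):
  p=px2w(C,269+u/3,v/3,tcp[2]+.0159); print(n,p,T(p[:2]-tcp[:2]))
print('eye rel tcp',T(eye-tcp[:2]), 'shaft axis seen',px2w(C,269+(586-450)/3,138/3,.082))
print('eye px',w2px(C,(.5776,-.1642,.072)), 'seen eye axis u ',269+(588-450)/3)
E
```

```text
joint [ 0.57772482 -0.16472355  0.15273636] [93.12813452  1.89209245]
shankbase? [ 0.55053032 -0.17844114  0.15273636] [62.69575242  0.63387509]
eye rel tcp [93.23074763  2.42044802] shaft axis seen [ 0.59133491 -0.15782153  0.082     ]
eye px [314.92364671  80.83895886] seen eye axis u  315.0
```

Side crop: the tip at crop (256,229) projects where predicted, just above the eye at (254,314). In the wrist crop the shank lies along the eye's axis. I'll shift 1.5 mm back, descend in stages and watch the force.

Emit:
drive_tool(
  increments=[
    {"grip": 1, "tx": -0.0034, "ty": -0.0016, "tz": -0.03, "turn": 0},
    {"grip": 1, "tx": -0.0034, "ty": -0.0016, "tz": -0.06, "turn": 0},
    {"grip": 1, "tx": -0.0034, "ty": -0.0016, "tz": -0.08, "turn": 0},
    {"grip": 1, "tx": -0.0034, "ty": -0.0016, "tz": -0.092, "turn": 0},
    {"grip": 1, "tx": -0.0034, "ty": -0.0016, "tz": -0.092, "turn": 0},
    {"grip": 1, "tx": -0.0034, "ty": -0.0016, "tz": -0.092, "turn": 0},
    {"grip": 1, "tx": -0.0034, "ty": -0.0016, "tz": -0.092, "turn": 0},
  ],
)

```text
clock: 8.0
position: [0.4926, -0.2057, 0.1003]
ee_rot: [3.07, 0.666, 0.007]
force: [0.3, 0.7, -1.3]
width: 0.147
```

```bash
python3 - <<'E'
from h import *
s=observe(); print(s['clock'],s['position'],s['ee_rot'],s['force'],s['ft_torque'],s['width'])
si=shot('side','s6.png'); S=cam('side'); C=cam('wrist',s); wi=shot('wrist','w6.png')
u,v=w2px(S,(.5776,-.1642,.07)).astype(int); print(u-40,v-40)
a=cv2.resize(si[v-40:v+25,u-40:u+40],(640,520),interpolation=2)
cv2.imwrite('pics/c6.png',a[:,:,::-1])
E
```

```text
8.0 [ 0.49262002 -0.20568499  0.10033123] [3.07010515 0.66564082 0.00690458] [ 0.29858523  0.71589984 -1.28196442] [-0.02608501 -0.03351745  0.00186483] 0.14693613360552077
304 179
```

View pics/c6.png

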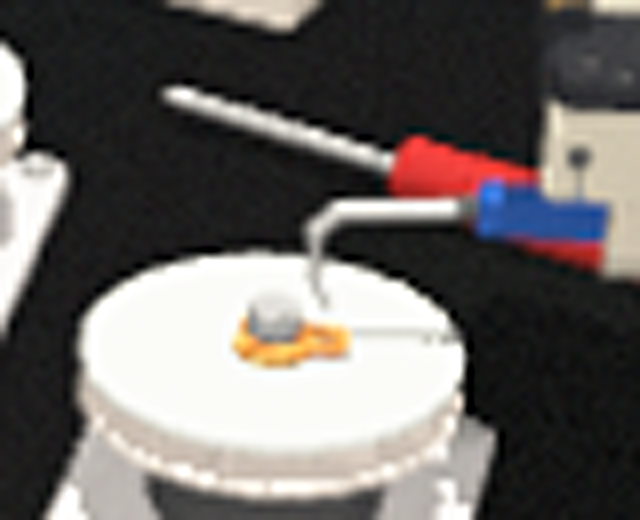

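Side crop: tip at (319,300), eye hole near (325,341), so about 8–10 mm left to descend and about 1 mm too near the shaft. Continuing gently.

Emit:
drive_tool(
  increments=[
    {"grip": 1, "tx": -0.0018, "ty": -0.0008, "tz": -0.005, "turn": 0},
    {"grip": 1, "tx": -0.0018, "ty": -0.0008, "tz": -0.01, "turn": 0},
    {"grip": 1, "tx": -0.0018, "ty": -0.0008, "tz": -0.0125, "turn": 0},
    {"grip": 1, "tx": -0.0018, "ty": -0.0008, "tz": -0.0125, "turn": 0},
    {"grip": 1, "tx": -0.0018, "ty": -0.0008, "tz": -0.0125, "turn": 0},
  ],
)

```text
clock: 8.6
position: [0.4918, -0.206, 0.0953]
ee_rot: [3.07, 0.666, 0.007]
force: [-0.5, -0.6, 0.7]
width: 0.15
```

Emit:
drive_tool(
  increments=[
    {"grip": 1, "tx": 0, "ty": 0, "tz": -0.0025, "turn": 0},
    {"grip": 1, "tx": 0, "ty": 0, "tz": -0.0025, "turn": 0},
    {"grip": 1, "tx": 0, "ty": 0, "tz": -0.0025, "turn": 0},
  ],
)

```text
clock: 8.9
position: [0.4919, -0.206, 0.0943]
ee_rot: [3.07, 0.666, 0.007]
force: [0.1, 0.5, 0.1]
width: 0.145
```

Emit:
drive_tool(
  increments=[
    {"grip": 1, "tx": 0, "ty": 0, "tz": -0.0025, "turn": 0},
    {"grip": 1, "tx": 0, "ty": 0, "tz": -0.0025, "turn": 0},
    {"grip": 1, "tx": 0, "ty": 0, "tz": -0.0025, "turn": 0},
  ],
)

```text
clock: 9.2
position: [0.4918, -0.206, 0.0933]
ee_rot: [3.07, 0.666, 0.007]
force: [-0.3, 0.3, -0.3]
width: 0.148
```

Emit:
drive_tool(
  increments=[
    {"grip": 1, "tx": 0, "ty": 0, "tz": -0.0025, "turn": 0},
    {"grip": 1, "tx": 0, "ty": 0, "tz": -0.0025, "turn": 0},
    {"grip": 1, "tx": 0, "ty": 0, "tz": -0.0025, "turn": 0},
  ],
)

```text
clock: 9.5
position: [0.4918, -0.206, 0.0923]
ee_rot: [3.07, 0.666, 0.007]
force: [-0.6, -0.5, 0.2]
width: 0.148
```

Emit:
drive_tool(
  increments=[
    {"grip": 1, "tx": 0, "ty": 0, "tz": -0.0018, "turn": 0},
    {"grip": 1, "tx": 0, "ty": 0, "tz": -0.0018, "turn": 0},
    {"grip": 1, "tx": 0, "ty": 0, "tz": -0.0018, "turn": 0},
  ],
)

```text
clock: 9.8
position: [0.4918, -0.206, 0.0915]
ee_rot: [3.07, 0.666, 0.007]
force: [-1.0, -1.0, -0.7]
width: 0.147
```

```bash
python3 - <<'E'
from h import *
s=observe(); print(s['clock'],s['position'],s['force'],s['ft_torque'],s['width'])
si=shot('side','s7.png'); S=cam('side')
u,v=w2px(S,(.5776,-.1642,.07)).astype(int); print(u-40,v-40)
a=cv2.resize(si[v-25:v+15,u-30:u+30],(720,480),interpolation=2)
cv2.imwrite('pics/c7.png',a[:,:,::-1])
F=[]
for i in range(6): shot('side','tmp.png'); F.append(observe()['force'])
print(np.mean(F,0),np.std(F,0))
E
```

```text
9.8 [ 0.49178452 -0.20597306  0.09151169] [-1.02380805 -0.95453195 -0.71221103] [ 0.02329379 -0.00454263  0.02518612] 0.14720645765465012
304 179
[ 0.08059711 -0.12786728 -0.8925946 ] [0.64121702 0.30338751 0.4808067 ]
```

View pics/c7.png

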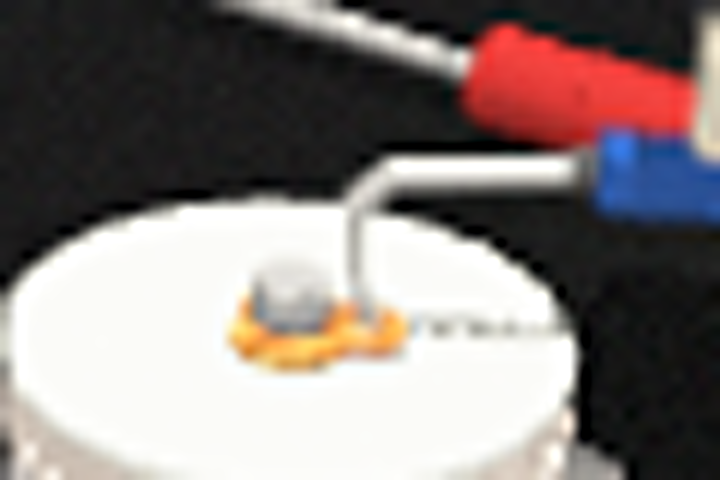

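The tip sits at the eye (367,322) with no contact yet. Feeling on down.

Emit:
drive_tool(
  increments=[
    {"grip": 1, "tx": 0, "ty": 0, "tz": -0.002, "turn": 0},
    {"grip": 1, "tx": 0, "ty": 0, "tz": -0.002, "turn": 0},
    {"grip": 1, "tx": 0, "ty": 0, "tz": -0.002, "turn": 0},
  ],
)

```text
clock: 10.45
position: [0.4918, -0.2059, 0.0907]
ee_rot: [-3.07, -0.666, -0.007]
force: [-0.1, -0.5, -1.1]
width: 0.146
```

Emit:
drive_tool(
  increments=[
    {"grip": 1, "tx": 0, "ty": 0, "tz": -0.002, "turn": 0},
    {"grip": 1, "tx": 0, "ty": 0, "tz": -0.002, "turn": 0},
    {"grip": 1, "tx": 0, "ty": 0, "tz": -0.002, "turn": 0},
  ],
)

```text
clock: 10.75
position: [0.4918, -0.206, 0.0899]
ee_rot: [3.07, 0.666, 0.007]
force: [0.3, 0.1, -0.9]
width: 0.142
```

Emit:
drive_tool(
  increments=[
    {"grip": 1, "tx": 0, "ty": 0, "tz": -0.0015, "turn": 0},
    {"grip": 1, "tx": 0, "ty": 0, "tz": -0.0015, "turn": 0},
    {"grip": 1, "tx": 0, "ty": 0, "tz": -0.0015, "turn": 0},
  ],
)

```text
clock: 11.05
position: [0.4917, -0.206, 0.0892]
ee_rot: [-3.07, -0.666, -0.006]
force: [0.8, -0.6, -1.1]
width: 0.149
```

Emit:
drive_tool(
  increments=[
    {"grip": 1, "tx": 0, "ty": 0, "tz": -0.0012, "turn": 0},
    {"grip": 1, "tx": 0, "ty": 0, "tz": -0.0012, "turn": 0},
    {"grip": 1, "tx": 0, "ty": 0, "tz": -0.0012, "turn": 0},
  ],
)

```text
clock: 11.35
position: [0.4917, -0.2059, 0.0888]
ee_rot: [-3.07, -0.666, -0.006]
force: [0.8, -0.3, -1.1]
width: 0.146
```

Emit:
drive_tool(
  increments=[
    {"grip": 1, "tx": 0, "ty": 0, "tz": -0.0012, "turn": 0},
    {"grip": 1, "tx": 0, "ty": 0, "tz": -0.0012, "turn": 0},
    {"grip": 1, "tx": 0, "ty": 0, "tz": -0.0012, "turn": 0},
  ],
)

```text
clock: 11.65
position: [0.4917, -0.2059, 0.0882]
ee_rot: [-3.07, -0.666, -0.006]
force: [-0.1, -0.8, -0.9]
width: 0.146
```

Emit:
drive_tool(
  increments=[
    {"grip": 1, "tx": 0, "ty": 0, "tz": -0.0012, "turn": 0},
    {"grip": 1, "tx": 0, "ty": 0, "tz": -0.0012, "turn": 0},
    {"grip": 1, "tx": 0, "ty": 0, "tz": -0.0012, "turn": 0},
  ],
)

```text
clock: 11.95
position: [0.4917, -0.2059, 0.0877]
ee_rot: [-3.07, -0.666, -0.006]
force: [0.8, -0.6, 0.0]
width: 0.148
```

Emit:
drive_tool(
  increments=[
    {"grip": 1, "tx": 0, "ty": 0, "tz": -0.001, "turn": 0},
    {"grip": 1, "tx": 0, "ty": 0, "tz": -0.001, "turn": 0},
    {"grip": 1, "tx": 0, "ty": 0, "tz": -0.001, "turn": 0},
  ],
)

```text
clock: 12.25
position: [0.4917, -0.2059, 0.0873]
ee_rot: [-3.07, -0.666, -0.006]
force: [0.3, -0.1, -0.7]
width: 0.148
```

```bash
python3 - <<'E'
from h import *
F=[]
for i in range(4): get_image('side'); F.append(observe()['force'])
print(observe()['position'],np.mean(F,0),np.std(F,0))
E
```

```text
[ 0.49169985 -0.20593464  0.08734575] [ 0.08788981  0.2856986  -0.35962524] [0.43710816 0.34367515 0.28254921]
```

Emit:
drive_tool(
  increments=[
    {"grip": 1, "tx": 0, "ty": 0, "tz": -0.0012, "turn": 0},
    {"grip": 1, "tx": 0, "ty": 0, "tz": -0.0012, "turn": 0},
    {"grip": 1, "tx": 0, "ty": 0, "tz": -0.0012, "turn": 0},
  ],
)

```text
clock: 12.75
position: [0.4917, -0.206, 0.0869]
ee_rot: [-3.07, -0.665, -0.006]
force: [-0.5, 0.3, -0.0]
width: 0.145
```

```bash
cat > f.py <<'E'
from h import *
F=[]
for i in range(3): get_image('side'); F.append(observe()['force'])
s=observe(); print(s['clock'],s['position'],np.mean(F,0).round(2),np.std(F,0).round(2))
E
python3 f.py
```

```text
12.9 [ 0.49169538 -0.20596606  0.0868916 ] [-0.5   0.25 -0.32] [0.59 0.19 0.19]
```

Emit:
drive_tool(
  increments=[
    {"grip": 1, "tx": 0, "ty": 0, "tz": -0.0012, "turn": 0},
    {"grip": 1, "tx": 0, "ty": 0, "tz": -0.0012, "turn": 0},
    {"grip": 1, "tx": 0, "ty": 0, "tz": -0.0012, "turn": 0},
  ],
)

```text
clock: 13.2
position: [0.4916, -0.206, 0.0865]
ee_rot: [-3.07, -0.665, -0.006]
force: [-1.0, -0.9, 0.9]
width: 0.15
```

```bash
python3 f.py
```

```text
13.35 [ 0.4916804  -0.20601299  0.08645052] [-1.03 -0.2   1.12] [0.45 0.26 0.4 ]
```

The rise to about +2 N over baseline near the expected height is the prong lightly touching the wheel. I'll lift 0.8 mm and start the pull along the ring's -x.

Emit:
drive_tool(
  increments=[
    {"grip": 1, "tx": 0, "ty": 0, "tz": 0.002, "turn": 0},
    {"grip": 1, "tx": 0, "ty": 0, "tz": 0.002, "turn": 0},
    {"grip": 1, "tx": -0.0012, "ty": -0.0005, "tz": 0.002, "turn": 0},
    {"grip": 1, "tx": -0.0024, "ty": -0.001, "tz": 0.002, "turn": 0},
    {"grip": 1, "tx": -0.0036, "ty": -0.0016, "tz": 0.002, "turn": 0},
    {"grip": 1, "tx": -0.0048, "ty": -0.0021, "tz": 0.002, "turn": 0},
    {"grip": 1, "tx": -0.006, "ty": -0.0027, "tz": 0.002, "turn": 0},
    {"grip": 1, "tx": -0.0072, "ty": -0.0032, "tz": 0.002, "turn": 0},
    {"grip": 1, "tx": -0.0084, "ty": -0.0038, "tz": 0.002, "turn": 0},
    {"grip": 1, "tx": -0.0096, "ty": -0.0043, "tz": 0.002, "turn": 0},
  ],
)

```text
clock: 14.35
position: [0.4887, -0.2074, 0.0875]
ee_rot: [3.07, 0.666, 0.009]
force: [4.0, 1.9, -1.8]
width: 0.144
```

```bash
python3 f.py
```

```text
14.5 [ 0.48856662 -0.20744341  0.08747844] [ 3.97  1.85 -1.51] [0.22 0.14 0.34]
```

Hooked: 4.4 N along the ring's axis. Continuing slowly.

Emit:
drive_tool(
  increments=[
    {"grip": 1, "tx": -0.0014, "ty": -0.0006, "tz": -0.0005, "turn": 0},
    {"grip": 1, "tx": -0.0026, "ty": -0.0011, "tz": -0.0005, "turn": 0},
    {"grip": 1, "tx": -0.0038, "ty": -0.0017, "tz": -0.0005, "turn": 0},
    {"grip": 1, "tx": -0.005, "ty": -0.0022, "tz": -0.0005, "turn": 0},
    {"grip": 1, "tx": -0.0062, "ty": -0.0028, "tz": -0.0005, "turn": 0},
    {"grip": 1, "tx": -0.0062, "ty": -0.0028, "tz": -0.0005, "turn": 0},
  ],
)

```text
clock: 15.1
position: [0.4878, -0.2079, 0.0877]
ee_rot: [3.069, 0.668, 0.013]
force: [6.4, 3.9, -1.5]
width: 0.146
```

```bash
python3 f.py
```

```text
15.25 [ 0.48781077 -0.20791478  0.08772038] [ 7.62  3.69 -1.23] [0.44 0.45 0.5 ]
```

Emit:
drive_tool(
  increments=[
    {"grip": 1, "tx": -0.005, "ty": -0.0022, "tz": -0.0005, "turn": 0},
    {"grip": 1, "tx": -0.0062, "ty": -0.0028, "tz": -0.0005, "turn": 0},
    {"grip": 1, "tx": -0.0074, "ty": -0.0033, "tz": -0.0005, "turn": 0},
    {"grip": 1, "tx": -0.0086, "ty": -0.0038, "tz": -0.0005, "turn": 0},
    {"grip": 1, "tx": -0.0086, "ty": -0.0038, "tz": -0.0005, "turn": 0},
  ],
)

```text
clock: 15.75
position: [0.4866, -0.2086, 0.0881]
ee_rot: [3.068, 0.669, 0.019]
force: [8.7, 3.4, -0.8]
width: 0.148
```

```bash
python3 f.py
```

```text
15.9 [ 0.48667843 -0.20864269  0.08811317] [ 8.29  4.4  -1.61] [0.13 0.09 0.03]
```

Arm compliance has lifted the prong about 1.5 mm, so I'll add downward correction while pulling on.

Emit:
drive_tool(
  increments=[
    {"grip": 1, "tx": -0.0075, "ty": -0.0033, "tz": -0.002, "turn": 0},
    {"grip": 1, "tx": -0.0075, "ty": -0.0033, "tz": -0.004, "turn": 0},
    {"grip": 1, "tx": -0.0075, "ty": -0.0033, "tz": -0.004, "turn": 0},
  ],
)

```text
clock: 16.2
position: [0.4864, -0.209, 0.0872]
ee_rot: [3.067, 0.671, 0.026]
force: [10.9, 5.4, -1.1]
width: 0.15
```

```bash
python3 f.py
```

```text
16.35 [ 0.48646908 -0.2089564   0.0872916 ] [ 9.49  5.03 -1.32] [0.46 0.4  0.15]
```

Emit:
drive_tool(
  increments=[
    {"grip": 1, "tx": -0.0085, "ty": -0.0038, "tz": -0.0025, "turn": 0},
    {"grip": 1, "tx": -0.0097, "ty": -0.0043, "tz": -0.0025, "turn": 0},
    {"grip": 1, "tx": -0.0109, "ty": -0.0048, "tz": -0.0025, "turn": 0},
    {"grip": 1, "tx": -0.0109, "ty": -0.0048, "tz": -0.0025, "turn": 0},
  ],
)

```text
clock: 16.75
position: [0.4838, -0.2102, 0.0868]
ee_rot: [3.066, 0.673, 0.031]
force: [4.8, 2.8, -2.1]
width: 0.148
```

```bash
python3 f.py; python3 - <<'E'
from h import *
S=cam('side'); si=shot('side','s8.png'); u,v=w2px(S,(.5776,-.1642,.07)).astype(int)
cv2.imwrite('pics/c8.png',cv2.resize(si[v-25:v+15,u-30:u+30],(720,480),interpolation=2)[:,:,::-1])
E
```

```text
16.9 [ 0.48114603 -0.21117292  0.08605669] [ 0.39  0.4  -0.9 ] [1.51 0.03 0.48]
```

View pics/c8.png

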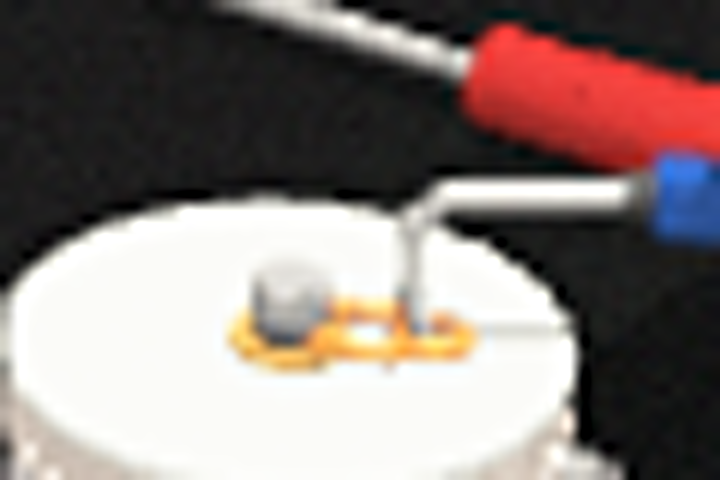

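The ring came along with the prong: its eye end moved from crop x 408 to 475, about 14 mm. I'll pull another 12 mm, slightly raised.

Emit:
drive_tool(
  increments=[
    {"grip": 1, "tx": 0, "ty": 0, "tz": 0.002, "turn": 0},
    {"grip": 1, "tx": -0.004, "ty": -0.0018, "tz": 0.002, "turn": 0},
    {"grip": 1, "tx": -0.008, "ty": -0.0036, "tz": 0.002, "turn": 0},
    {"grip": 1, "tx": -0.012, "ty": -0.0054, "tz": 0.002, "turn": 0},
    {"grip": 1, "tx": -0.016, "ty": -0.0072, "tz": 0.002, "turn": 0},
    {"grip": 1, "tx": -0.02, "ty": -0.009, "tz": 0.002, "turn": 0},
    {"grip": 1, "tx": -0.024, "ty": -0.0108, "tz": 0.002, "turn": 0},
    {"grip": 1, "tx": -0.028, "ty": -0.0126, "tz": 0.002, "turn": 0},
    {"grip": 1, "tx": -0.028, "ty": -0.0126, "tz": 0.002, "turn": 0},
    {"grip": 1, "tx": -0.028, "ty": -0.0126, "tz": 0.002, "turn": 0},
    {"grip": 1, "tx": -0.028, "ty": -0.0126, "tz": 0.002, "turn": 0},
  ],
)

```text
clock: 18.05
position: [0.4697, -0.2163, 0.0868]
ee_rot: [3.068, 0.671, 0.023]
force: [0.1, -0.8, -0.6]
width: 0.15
```

```bash
python3 f.py; python3 - <<'E'
from h import *
S=cam('side'); si=shot('side','s9.png'); u,v=w2px(S,(.5776,-.1642,.07)).astype(int)
hs=cv2.cvtColor(si[v-25:v+20,u-30:u+40],cv2.COLOR_RGB2HSV); m=cv2.inRange(hs,(5,120,120),(24,255,255)); q=np.argwhere(m)
for n in('s5','s8','s9'):
    i=cv2.cvtColor(cv2.imread(f'pics/{n}.png')[v-6:v+15,u-30:u+40],cv2.COLOR_BGR2HSV); m=cv2.inRange(i,(5,90,120),(26,255,255)); c=np.argwhere(m)[:,1]; print(n,m.any(0).nonzero()[0].min()+u-30,m.any(0).nonzero()[0].max()+u-30)
E
```

```text
18.2 [ 0.46973369 -0.21629635  0.08676197] [-0.26 -0.1  -0.45] [0.58 0.19 0.49]
s5 333 347
s8 333 353
s9 333 356
```

Emit:
drive_tool(
  increments=[
    {"grip": 1, "tx": 0.0035, "ty": 0.0016, "tz": 0, "turn": 0},
    {"grip": 1, "tx": 0.0035, "ty": 0.0016, "tz": 0, "turn": 0},
    {"grip": 1, "tx": 0.0035, "ty": 0.0016, "tz": 0.005, "turn": 0},
    {"grip": 1, "tx": 0.0035, "ty": 0.0016, "tz": 0.01, "turn": 0},
    {"grip": 1, "tx": 0.0035, "ty": 0.0016, "tz": 0.015, "turn": 0},
    {"grip": 1, "tx": 0.0035, "ty": 0.0016, "tz": 0.02, "turn": 0},
    {"grip": 1, "tx": 0.0035, "ty": 0.0016, "tz": 0.04, "turn": 0},
    {"grip": 1, "tx": 0.0035, "ty": 0.0016, "tz": 0.07, "turn": 0},
    {"grip": 1, "tx": 0.0035, "ty": 0.0016, "tz": 0.12, "turn": 0},
    {"grip": 1, "tx": 0.0035, "ty": 0.0016, "tz": 0.18, "turn": 0},
    {"grip": 1, "tx": 0.0035, "ty": 0.0016, "tz": 0.18, "turn": 0},
    {"grip": 1, "tx": 0.0035, "ty": 0.0016, "tz": 0.18, "turn": 0},
  ],
)

```text
clock: 19.45
position: [0.4716, -0.2159, 0.1598]
ee_rot: [3.066, 0.671, 0.026]
force: [-0.1, -0.2, -0.7]
width: 0.147
```

```bash
python3 - <<'E'
from h import *
s=observe(); print(s['clock'],s['position'],s['ee_rot'],s['force'],s['width']); C=cam('wrist',s)
im=shot('wrist','w9.png'); S=cam('side'); si=shot('side','s10.png')
np.savez('w9.npz',pos=s['position'],rot=s['ee_rot'])
u,v=w2px(S,(.5776,-.1642,.07)).astype(int); a=cv2.resize(si[v-60:v+30,u-50:u+60],(550,450),interpolation=2)
u,v=w2px(C,(.57,-.168,.07)).astype(int); v0=max(v-75,0); print(u-40,v0); b=cv2.resize(im[v0:v0+150,u-40:u+40],(240,450),interpolation=2)
cv2.imwrite('pics/c9.png',np.hstack([a,b])[:,:,::-1])
E
```

```text
19.45 [ 0.47155666 -0.21586013  0.15977048] [3.06642643 0.67055641 0.02572381] [-0.13203761 -0.18640885 -0.66164142] 0.14749108261581664
274 0
```

View pics/c9.png

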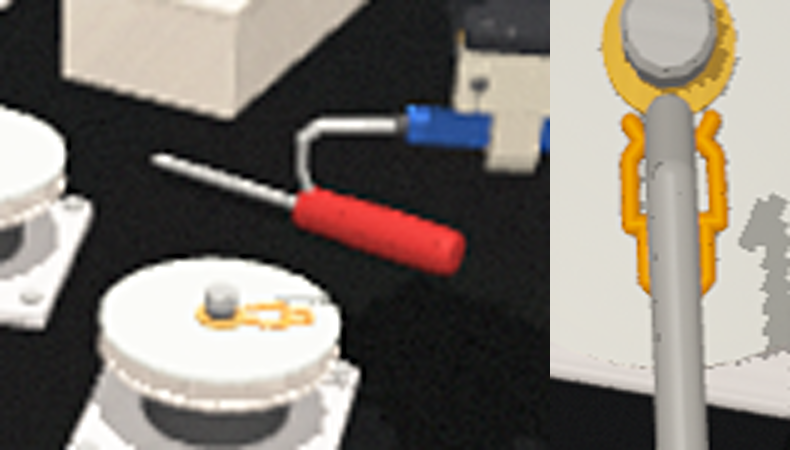

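The ring lies flat on the wheel with its legs past the washer, about 25 mm out. The shank sits at the same wrist pixels as before, so the pick has not slipped. Returning it to the stand.

Emit:
drive_tool(
  increments=[
    {"grip": 1, "tx": 0, "ty": 0, "tz": 0.1, "turn": 0},
    {"grip": 1, "tx": 0.03, "ty": 0.09, "tz": 0.1, "turn": -0.07},
    {"grip": 1, "tx": 0.06, "ty": 0.18, "tz": 0.1, "turn": -0.15},
    {"grip": 1, "tx": 0.1, "ty": 0.28, "tz": 0.1, "turn": -0.23},
    {"grip": 1, "tx": 0.13, "ty": 0.37, "tz": 0.1, "turn": -0.3},
    {"grip": 1, "tx": 0.17, "ty": 0.47, "tz": 0.1, "turn": -0.38},
    {"grip": 1, "tx": 0.2, "ty": 0.57, "tz": 0.1, "turn": -0.45},
    {"grip": 1, "tx": 0.24, "ty": 0.67, "tz": 0.1, "turn": -0.52},
    {"grip": 1, "tx": 0.28, "ty": 0.77, "tz": 0.1, "turn": -0.59},
    {"grip": 1, "tx": 0.31, "ty": 0.86, "tz": 0.1, "turn": -0.65},
    {"grip": 1, "tx": 0.332, "ty": 0.921, "tz": 0.1, "turn": -0.701},
    {"grip": 1, "tx": 0.332, "ty": 0.921, "tz": 0.05, "turn": -0.701},
    {"grip": 1, "tx": 0.332, "ty": 0.921, "tz": 0, "turn": -0.701},
    {"grip": 1, "tx": 0.332, "ty": 0.921, "tz": -0.1, "turn": -0.701},
    {"grip": 1, "tx": 0.332, "ty": 0.921, "tz": -0.18, "turn": -0.701},
    {"grip": 1, "tx": 0.332, "ty": 0.921, "tz": -0.18, "turn": -0.701},
    {"grip": 1, "tx": 0.332, "ty": 0.921, "tz": -0.18, "turn": -0.701},
    {"grip": 1, "tx": 0.332, "ty": 0.921, "tz": -0.18, "turn": -0.701},
  ],
)

```text
clock: 21.35
position: [0.6046, 0.1532, 0.0881]
ee_rot: [3.1, -0.474, 0.023]
force: [0.5, -0.1, -0.5]
width: 0.146
```

Emit:
drive_tool(
  increments=[
    {"grip": 1, "tx": -0.0005, "ty": -0.0015, "tz": -0.03, "turn": 0},
    {"grip": 1, "tx": -0.0005, "ty": -0.0015, "tz": -0.06, "turn": 0},
    {"grip": 1, "tx": -0.0005, "ty": -0.0015, "tz": -0.08, "turn": 0},
    {"grip": 1, "tx": -0.0005, "ty": -0.0015, "tz": -0.1, "turn": 0},
    {"grip": 1, "tx": -0.0005, "ty": -0.0015, "tz": -0.11, "turn": 0},
    {"grip": 1, "tx": -0.0005, "ty": -0.0015, "tz": -0.116, "turn": 0},
    {"grip": 1, "tx": -0.0005, "ty": -0.0015, "tz": -0.118, "turn": 0},
    {"grip": 1, "tx": -0.0005, "ty": -0.0015, "tz": -0.118, "turn": 0},
  ],
)

```text
clock: 22.15
position: [0.6042, 0.1527, 0.0412]
ee_rot: [3.1, -0.474, 0.023]
force: [-1.3, -0.5, 1.8]
width: 0.145
```

Emit:
drive_tool(
  increments=[
    {"grip": 1, "tx": 0, "ty": 0, "tz": -0.002, "turn": 0},
    {"grip": 1, "tx": 0, "ty": 0, "tz": -0.002, "turn": 0},
    {"grip": -1, "tx": 0, "ty": 0, "tz": -0.002, "turn": 0},
    {"grip": -1, "tx": 0, "ty": 0, "tz": -0.002, "turn": 0},
    {"grip": -1, "tx": 0, "ty": 0, "tz": -0.002, "turn": 0},
    {"grip": -1, "tx": 0, "ty": 0, "tz": -0.002, "turn": 0},
    {"grip": -1, "tx": 0, "ty": 0, "tz": -0.002, "turn": 0},
    {"grip": -1, "tx": 0, "ty": 0, "tz": -0.002, "turn": 0},
    {"grip": -1, "tx": 0, "ty": 0, "tz": -0.002, "turn": 0},
    {"grip": -1, "tx": 0, "ty": 0, "tz": -0.002, "turn": 0},
    {"grip": -1, "tx": 0, "ty": 0, "tz": -0.002, "turn": 0},
    {"grip": -1, "tx": 0, "ty": 0, "tz": -0.002, "turn": 0},
  ],
)

```text
clock: 23.35
position: [0.6043, 0.1526, 0.0405]
ee_rot: [3.1, -0.474, 0.023]
force: [-0.3, 0.2, 0.8]
width: 0.964
```

Emit:
drive_tool(
  increments=[
    {"grip": -1, "tx": 0, "ty": 0, "tz": 0.05, "turn": 0},
    {"grip": -1, "tx": 0, "ty": 0, "tz": 0.15, "turn": 0},
    {"grip": -1, "tx": 0, "ty": 0, "tz": 0.25, "turn": 0},
    {"grip": -1, "tx": 0, "ty": 0, "tz": 0.35, "turn": 0},
    {"grip": -1, "tx": -0.1, "ty": -0.1, "tz": 0.45, "turn": 0},
    {"grip": -1, "tx": -0.2, "ty": -0.2, "tz": 0.5, "turn": 0},
    {"grip": -1, "tx": -0.3, "ty": -0.2, "tz": 0.5, "turn": 0},
    {"grip": -1, "tx": -0.4, "ty": -0.2, "tz": 0.5, "turn": 0},
    {"grip": -1, "tx": -0.4, "ty": -0.2, "tz": 0.5, "turn": 0},
    {"grip": -1, "tx": -0.4, "ty": -0.2, "tz": 0.5, "turn": 0},
    {"grip": -1, "tx": -0.4, "ty": -0.2, "tz": 0.5, "turn": 0},
  ],
)

```text
clock: 24.45
position: [0.4454, 0.073, 0.2408]
ee_rot: [3.101, -0.474, 0.025]
force: [-0.1, -0.1, -0.0]
width: 0.999
```

```bash
sed -i "s/top0.png/top1.png/" a.py; python3 - <<'E'
from h import *
shot('top','top1.png'); si=shot('side','s11.png'); print(observe()['clock'],observe()['position'])
t=cv2.imread('pics/top1.png')
cv2.imwrite('pics/c11.png',np.vstack([cv2.resize(si[160:340,210:410,::-1],(800,720))[:360*2:1],])[:600])
a=cv2.imread('pics/top0.png'); h=lambda i,b:cv2.inRange(cv2.cvtColor(i,cv2.COLOR_BGR2HSV)[b[1]:b[3],b[0]:b[2]],(0,90,70),(180,255,255))
E
python3 a.py | head -8
```

```text
24.55 [0.44545622 0.07297774 0.24039985]
blue 280 [0.60469103 0.15200165 0.064     ]
[[0.55891396 0.17417572]
 [0.65556527 0.14439521]
 [0.65079176 0.12967081]
 [0.55420828 0.15954955]]
0.10113532369806362 -17.125278732257765
0.015478842361845081 -107.96220355220272
orange 37 [ 0.57590286 -0.16182036  0.07      ]
```

View pics/c11.png

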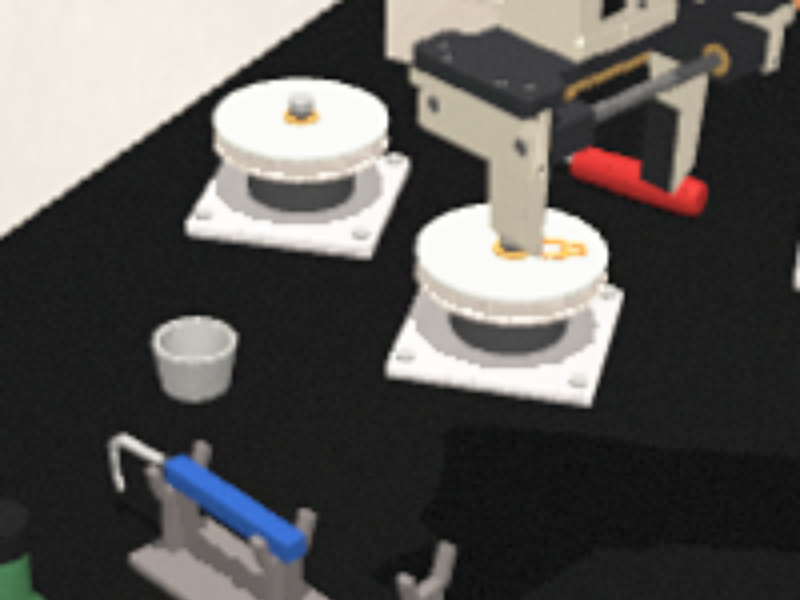

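The pick is back in both notches: same centre to within 1 mm and the same yaw as at the start. The ring lies on the wheel and the gripper is clear. Handing in.

```bash
python3 -c "
from cell import *
print(sign_off())"
```

```text
the job is handed in; nothing more can be done
None
```

The ring is out of its groove and lying on the fan wheel, the pick is back in its stand, and I handed the job in at about 24.6 s of the 67 s. No verdict is reported.

- **Getting the prong in:** I worked out the slight shank bend from two wrist views. Then I lowered the prong through the eye until it touched the wheel at about 2 N, and lifted it 0.8 mm.
- **Pulling the ring:** the pull rose to about 12 N at most, then gave way suddenly. I drew the ring on with the pick, and the last close view shows its legs past the washer, with its origin roughly 25 mm from the shaft axis (by eye). The wrist force readings, taken only between steps, stayed under the 6 N fan limit and the 20 N ring limit.
- **Last checks:** the top picture puts the pick's centre within 1 mm of where it started, with the same yaw. The side picture shows the pick in both notches. The screw pot and the screwdriver look unmoved; I didn't measure them or the bottle. The gripper is open and clear.
- **Disagreements:**
  - One drive call was refused ("invalid input"), apparently because its rows left fields out. It moved nothing.
  - The wheel contact came 1–2 mm lower than the camera estimate of the tip height.
  - The orange patch in the top picture moved only about 11 mm, because the brass washer counts as orange too. I relied on the close-up views instead.

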